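# Lock the feed-drive pulley with its spring clip

### The arm

A 7-joint arm with a two-finger parallel gripper is mounted at the origin on a cart in front of the work surface, level with it; the furniture and walls round the work are solid. World frame = base frame: x ahead of the robot, y to its left, z up, the work surface at z = 0. Lengths are in m, angles in rad, forces in N, time in s.
With the tool pointing down it reaches from about 0.375 to 0.925 m from the base axis. Payload 3.1 kg.
Tool frame: the origin (TCP) lies midway between the tips of the shut fingers; the grasp point (between the pads) lies 19 mm behind it; z points along the fingers, y is the line along which they close (so a half turn about z gives the same grasp; the last joint's range is limited). The gripper opens to 85 mm and grips with 20 to 120 N. Pads are 22 mm wide; open, the fingers measure 114 mm over their backs; the gripper's body (76 mm by 85 mm) begins 54 mm behind the grasp point. The pads swing forward as they close: fully open they stand 13 mm farther back than shut.
Start: joints at [1.239, 0.383, 0.044, 1.598, -0.018, 1.161, -0.05], TCP at [0.151, -0.632, 0.231] pointing down, gripper open.
Joint ranges: [-2.61, 2.61], [-0.41, 2.15], [-1.48, 1.57], [0, 2.5], [-1.57, 4.71], [0.05, 1.97], [-2.85, 2.85]. Speed limits (rad/s): [2.79, 2.79, 3.14, 3.14, 3.14, 3.14, 3.14].

### API

Orientations are given as [roll, pitch, yaw] about the fixed x, y, z axes, in that order (R = Rz(yaw) Ry(pitch) Rx(roll)).
In Python, from plant import robot, vision gives the robot as it stands.
- The arm moves only by the tool carry_out, never from a script. Its argument "moves" is a list of rows, each a list of 7 numbers: the shift along the tool's x, y, z each as a share of 0.25 m, from -1 to 1, then the turn, a rotation vector about the tool's x, y, z each as a share of 45 degrees, from -1 to 1, then the opening in per cent of the stroke, from 0 (shut) to 100 (fully open). A call has 1 to 5 rows; each row shifts and turns the commanded pose from where the row before left it, along the tool's axes as they then stand; what a row does not reach is not made up. A row lasts 1/12 s, in which the tool goes at most 41.7 mm and 7.16 degrees, less where a joint would pass 70% of its speed; a pose out of reach is approached as far as the arm can. A call with a number of a shift or a turn outside -1 to 1 is refused whole. A call with a gripper value outside its range is refused whole. The fingers move at their own pace and stop on an object; "grip_force" is the grip in N (left out, the last holds). Time passes only in rows, so rows that do not move let the fingers close. It gives the time, the measured TCP pose, the force, the opening and the grip force at its end, in the units of the state.
- robot.state(): the state, without advancing time (a new reading comes with each control period).
- vision.grab_frame(name): name is "side" or "top"; returns (picture, depth): 420x560x3 uint8, blue, green, red; 420x560 float32, m along the optical axis (not along the pixel's ray), 0 where there is no reading.
- vision.calibration(name): a dict with "fovy" (degrees; the focal length in pixels is half the picture's height over the tangent of half this angle, whatever the lens; pixels are square), "cx", "cy" (the principal point, pixels), "view" (4x4, takes a point from world to camera coordinates). Camera axes: x right, y down, z forward; pixel columns grow to the right and rows downward; lengths in m; the calibration is good to about 2 mm. A picture is of the moment at which its call begins. calibration takes no time and is no camera call.
- robot.sign_off(): hands the job in; it is judged then, once.
The state is a dict: "time": time; "q": joint angles; "joint_velocities": joint speeds; "tau": joint torques, N m; "eef_pos": TCP position; "ee_rot": TCP orientation; "contact_force": force on the tool from outside, world axes, zero at the start; "moment": the same for the moment, N m; "opening": finger opening in m; "finger_force": force on a finger pad.
Only numpy, scipy, OpenCV 4.12 (cv2) and the standard library are available. Lean on these libraries where they do the work, as an engineer would, in place of code of your own. Each camera call takes 0.05 s, during which the arm holds its last target. There are 200 camera calls.

### The job

The toothed pulley on the upright spindle of the clay-feed drive has crept up and hides the groove above its seat. Press the pulley all the way down onto its seat, then hold the spring clip level by its upright grip and push it sideways into the groove just above the pulley until it snaps fully home round the spindle, and let go of it. Work gently and by feel: do not force the clip against the spindle or the pulley.

Things in the scene. Friction and masses are not known exactly. Their poses are not given: they have to be found in the camera images.
- drive: Feed drive, bolted to the bench: grey gearbox 37 mm high on an aluminium flange 116x100 mm, with a hexagonal jam nut and an upright steel spindle that carries the toothed pulley. Origin: on the spindle's vertical axis at the bench surface; z up. Spindle and nut are screwed tight and do not move, but their height (set to line up the belt) differs by up to 20 mm and is not measured.
- face_nominal (a point): point on the spindle axis 81 mm above the bench: where the top face of the seated pulley would be at the middle height setting; the true face is anywhere up to 10 mm above or below it: feel for it. The groove (18 mm in diameter at its bottom) reaches from the true face to 6.5 mm above it, open all round; over it the spindle ends in a head 26 mm across, its top 14.5 mm above the true face.
- pulley (a joint): height in m of the pulley (aluminium, toothed, 72 mm in diameter, 20 mm thick, flat on top) above its seat on the spindle: 0 = fully down; at first 7 to 11 mm up, hiding the groove. Stiff sliding fit: about 8 N pressed down on its face beside the spindle moves it; it does not tip or turn, stays where it is left, and stops hard on the seat.
- clip: Spring retaining clip lying flat on the bench, 68 mm long, 29 mm wide: two dark steel spring jaws 5 mm thick round an open eye, and a black upright grip behind. Origin: centre of the eye, on the underside; x points out of the mouth, the way it is pushed; z up. The eye takes the 18 mm groove with about 1 mm of play; the jaws cannot open far enough for the 26 mm head.
- clip_mouth (a point): midway between the noses of the jaws, 8.6 mm ahead of the eye's centre, half-way up the 5 mm thickness. The gap there is 11 mm; beyond, the jaws flare to 22 mm at their tips, 17 mm ahead of the eye's centre. Pushed on the 18 mm groove they spring apart at a peak of about 5 to 9 N and snap shut behind it; then the back of the eye stops hard on the groove. Over 25 N would bend the clip.
- clip_grip (a point): centre of the clip's black grip, where to hold it: 26 mm long (clip x), 12 mm thick (clip y), 44 mm high from the clip's underside. This point lies 38 mm behind the eye's centre and 26 mm above the underside.
Things that resemble listed ones, but are neither listed nor needed, are in the scene too. Several things look just like the clip: the one meant starts farthest to the robot's left.

How it is judged:
On the way:
1. the pulley is pressed down on its seat (value of joint pulley below 0.001 m), for 0.2 s.
At the end, for the whole second after the job is handed in: The pulley is down on its seat (within 1 mm); the clip lies level (within 7 degrees) in the groove just above it, at rest, the centre of its eye within 2 mm of the spindle's axis; the robot has let go (value of joint pulley below 0.001 m and horizontal distance between clip and drive below 0.002 m and angle between clip's own z axis and vertical below 0.12 rad and z of clip in the frame of drive between 0.069 and 0.095 m and linear speed of clip below 0.02 m/s); the robot touches nothing.
It fails at once if the clip is pressed against the drive with more than 25 N (contact force between clip and drive above 25 N).
It also fails if it takes over 54 s, if anything falls off the work surface, if the arm or the gripper's body presses on something with over 40 N, if the wrist force passes 120 N, or if a joint passes its speed limit or range.

## Working session

There is one attempt and no reset: what is moved stays moved. The work goes in short steps, Python scripts to look and compute and a tool call to move; the robot and the scene stay as the last step left them, time stands still between calls to the robot, and variables do not carry over. Pictures are saved under pics/ and viewed, at most 10 in all, crops included, and the job is handed in when it is done.

Besides the shell and the picture viewer there is one more tool, called after "Call:" as name(argument=value, ...) on one line, values as JSON. carry_out: Moves the arm, as the interface text tells. Its arguments: {"type":"object","properties":{"moves":{"type":"array"},"grip_force":{"type":"number"}},"required":["moves"]}

```bash
mkdir -p pics; ls
cat > h.py <<'E'
import numpy as np, cv2
from plant import robot, vision
def cal(n):
    c=vision.calibration(n); f=210/np.tan(np.radians(c["fovy"])/2)
    return f,c["cx"],c["cy"],np.array(c["view"])
def pts(n,d):
    f,cx,cy,V=cal(n); v,u=np.mgrid[0:420,0:560]
    P=np.stack([(u-cx)/f*d,(v-cy)/f*d,d],-1); R=V[:3,:3]
    return (P-V[:3,3])@R   # R^T (P-t)
def ray(n,u,v,z):
    f,cx,cy,V=cal(n); R=V[:3,:3]; o=-R.T@V[:3,3]; d=R.T@np.array([(u-cx)/f,(v-cy)/f,1])
    return o+d*(z-o[2])/d[2]
def proj(n,p):
    f,cx,cy,V=cal(n); q=V[:3,:3]@np.array(p)+V[:3,3]; return q[0]/q[2]*f+cx,q[1]/q[2]*f+cy
E
python3 - <<'E'
from h import *
for n in("side","top"):
    p,d=vision.grab_frame(n); cv2.imwrite(f"pics/{n}0.png",p); np.save(f"{n}0.npy",d)
    print(n,vision.calibration(n), (d>0).mean(), d[d>0].min(), d.max())
print(robot.state())
E
```

```text
pics
side {'fovy': 45.83521163568722, 'cx': 270.7728799965047, 'cy': 208.24575571524173, 'view': array([[-0.80468975,  0.59324141, -0.02321733,  0.50763948],
       [ 0.29951876,  0.37188955, -0.87862772, -0.06482613],
       [-0.51260406, -0.71397674, -0.47694264,  1.16972269],
       [ 0.        ,  0.        ,  0.        ,  1.        ]])} 0.9212797619047619 0.23167947 3.9999719
top {'fovy': 49.64415132312904, 'cx': 278.4274141212582, 'cy': 207.4438911658808, 'view': array([[ 0.01755676, -0.99983244,  0.0051813 , -0.13555321],
       [-0.97907877, -0.01824256, -0.2026622 ,  0.55874372],
       [ 0.20272276, -0.00151481, -0.979235  ,  1.01896141],
       [ 0.        ,  0.        ,  0.        ,  1.        ]])} 0.9959948979591837 0.6111338 2.212616
{'time': 0.1, 'q': array([ 1.23920084,  0.38379592,  0.04383064,  1.59943002, -0.0179118 ,
        1.16121443, -0.0499087 ]), 'joint_velocities': array([ 0.00060071, -0.00130831,  0.00191181, -0.00439766, -0.00168192,
       -0.00047101,  0.00070356]), 'tau': array([ 2.46581752e-03, -4.34729648e+01,  1.02927268e+00, -2.50453824e+01,
        1.08961118e-02,  5.48428667e-03, -4.07320513e-06]), 'eef_pos': array([ 0.15039027, -0.63147002,  0.22997906]), 'ee_rot': array([-3.13914009e+00,  1.17493536e-04,  2.33867416e-01]), 'contact_force': array([ 0.06289866, -0.45707607, -0.53176576]), 'moment': array([-0.03651348,  0.06168874,  0.01019592]), 'finger_force': 0.0, 'opening': 0.08545454015335419}
```

View pics/side0.png

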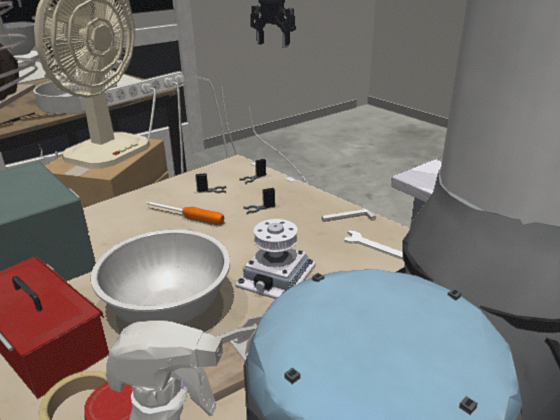

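View pics/top0.png

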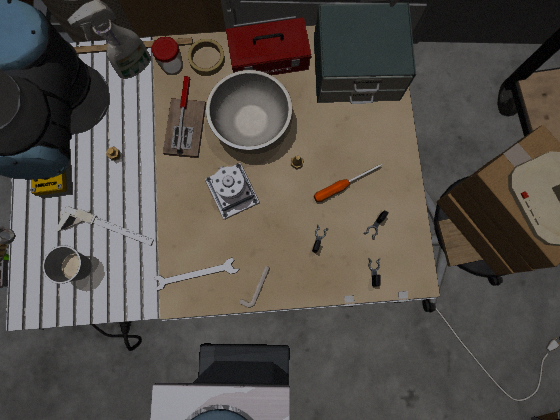

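The side view shows the drive at (277,250) and three clips at (205,183), (260,168) and (267,197). In the top view, image right is -y and up is +x. The drive is at (232,185) and the clips are at (319,238), (377,222) and (375,270). The leftmost clip, with the largest y, is the one at (319,238).

Run:
```python
from h import *
p=cv2.imread("pics/top0.png"); d=np.load("top0.npy"); P=pts("top",d)
def crop(n,u0,v0,u1,v1,k): return cv2.resize(cv2.imread(f"pics/{n}0.png")[v0:v1,u0:u1],None,fx=k,fy=k,interpolation=cv2.INTER_CUBIC)
a=crop("top",295,215,345,265,8); b=crop("top",200,150,270,220,5.7142)
cv2.imwrite("pics/c1.png",np.hstack([a,b[:400,:400]]))
for c in[(319,238),(377,222),(375,270)]: print("clip",c,ray("top",*c,0.02).round(3), ray("top",*c,0.).round(3))
g=cv2.cvtColor(p,cv2.COLOR_BGR2GRAY)
# clip: raised points near
R=(slice(215,265),slice(295,345)); Q=P[R].reshape(-1,3); 
m=Q[:,2]>0.03; print("grip top",m.sum(),Q[m].min(0),Q[m].max(0),np.median(Q[m],0))
q=Q[m][:,:2]; print(cv2.minAreaRect(q.astype(np.float32)))
m=(g[R]<80)
n,l,s,ct=cv2.connectedComponentsWithStats(m.astype(np.uint8)); print(s,ct+[295,215])
# drive: height histogram
R=(slice(150,225),slice(195,270)); Q=P[R].reshape(-1,3)
h,e=np.histogram(Q[:,2],np.arange(0,.13,.004)); print(list(zip(e.round(3),h)))
for lo,hi in[(.075,.096),(.096,.12)]:
    m=(Q[:,2]>lo)&(Q[:,2]<hi)
    if m.sum()>5: print(lo,m.sum(),Q[m].min(0),Q[m].max(0),np.median(Q[m],0),cv2.minEnclosingCircle(Q[m][:,:2].astype(np.float32)))
d=np.load("side0.npy"); P=pts("side",d)
m=(abs(P[...,0]-.6)<.15)&(abs(P[...,1]+.03)<.15)&(P[...,2]>.07); Q=P[m]
for lo,hi in[(.07,.08),(.08,.09),(.09,.1),(.1,.12)]:
    k=(Q[:,2]>lo)&(Q[:,2]<hi); print("side",lo,k.sum(),Q[k].min(0) if k.any() else '',Q[k].max(0) if k.any() else '')
```

```text
clip (319, 238) [ 0.495 -0.225  0.02 ] [ 0.498 -0.227  0.   ]
clip (377, 222) [ 0.537 -0.367  0.02 ] [ 0.541 -0.371  0.   ]
clip (375, 270) [ 0.421 -0.359  0.02 ] [ 0.422 -0.363  0.   ]
grip top 75 [ 0.34286732 -0.22545004  0.03122042] [ 0.48690803 -0.12379404  1.11174125] [ 0.47038722 -0.21572848  0.04481271]
((0.4120241403579712, -0.17758037149906158), (0.016210243105888367, 0.17446985840797424), 57.43439865112305)
[[   0    0   50   50 2330]
 [  22   10    3    3    6]
 [  28   13    5   10   16]
 [  21   14    4    2    5]
 [  29   14    1    1    1]
 [  17   16   11   25  142]] [[319.62188841 239.26094421]
 [317.66666667 226.33333333]
 [325.125      231.875     ]
 [317.4        229.2       ]
 [324.         229.        ]
 [316.98591549 245.27464789]]
[(np.float64(0.0), np.int64(2239)), (np.float64(0.004), np.int64(430)), (np.float64(0.008), np.int64(259)), (np.float64(0.012), np.int64(77)), (np.float64(0.016), np.int64(28)), (np.float64(0.02), np.int64(22)), (np.float64(0.024), np.int64(47)), (np.float64(0.028), np.int64(127)), (np.float64(0.032), np.int64(87)), (np.float64(0.036
[... 791 characters left out ...]
9 -0.04338758  0.07534555] [0.64902545 0.02738262 0.09599555] [ 0.60921243 -0.00928079  0.09357344] ((0.6132116913795471, -0.007641246076673269), 0.03667071461677551)
0.096 197 [ 0.57772319 -0.03989176  0.09600631] [0.64634933 0.02390637 0.10496195] [ 0.61236929 -0.00664473  0.09850684] ((0.6130632162094116, -0.007541172206401825), 0.03556368872523308)
side 0.07 584 [ 0.58349097 -0.1298387   0.07002425] [0.74972612 0.04052998 0.07999079]
side 0.08 585 [ 0.59328194 -0.13556986  0.08000043] [0.74976197 0.04215554 0.08986436]
side 0.09 792 [ 0.57889821 -0.04355805  0.09000468] [0.65057997 0.02997188 0.09999122]
side 0.1 14 [ 0.60846249 -0.01415083  0.10001725] [0.62168942 0.00323234 0.10080753]
```

View pics/c1.png

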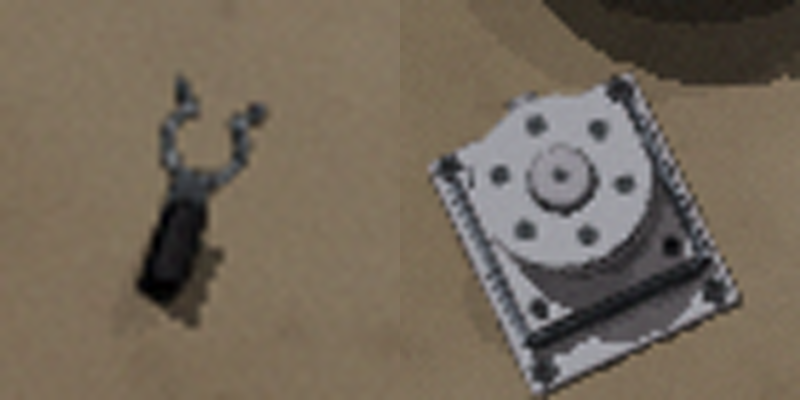

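The left crop shows the clip with its grip at about (172,247) and eye at about (203,150), mouth pointing up. The right crop shows the pulley and spindle head centred at (560,180). Next I measure the clip's axis, with a side-view check.

Run:
```python
from h import *
d=np.load("top0.npy"); P=pts("top",d); p=cv2.imread("pics/top0.png"); g=cv2.cvtColor(p,cv2.COLOR_BGR2GRAY)
Q=P[215:265,295:345].reshape(-1,3); G=g[215:265,295:345].reshape(-1)
m=(Q[:,2]>.036)&(Q[:,2]<.05); r=cv2.minAreaRect((Q[m][:,:2]*1000).astype(np.float32)); print("top grip",m.sum(),r,Q[m].mean(0))
eye=ray("top",295+203/8,215+150/8,.0025); print("eye",eye)
tips=[ray("top",295+a/8,215+b/8,.005) for a,b in((182,80),(258,110))]; print("tips",tips, np.mean(tips,0))
gc=r[0][0]/1000,r[0][1]/1000; dv=eye[:2]-gc; print("len",np.hypot(*dv),"yaw",np.arctan2(dv[1],dv[0]))
dv=np.mean(tips,0)[:2]-gc; print("len",np.hypot(*dv),"yaw",np.arctan2(dv[1],dv[0]))
ps=cv2.imread("pics/side0.png"); S=pts("side",np.load("side0.npy")); gs=cv2.cvtColor(ps,cv2.COLOR_BGR2GRAY)
c=(S[...,2]>.008)&(S[...,2]<.06)&(abs(S[...,0]-gc[0])<.04)&(abs(S[...,1]-gc[1])<.04)
q=S[c]; print("side grip",c.sum(),q.min(0),q.max(0),q.mean(0),np.argwhere(c).mean(0))
t=q[:,2]>.037; print("side top", t.sum(), q[t].mean(0), cv2.minAreaRect((q[t][:,:2]*1000).astype(np.float32)))
# ellipse of spindle head/ bowl
Q=P[60:160,200:300].reshape(-1,3); print("bowl max z",np.percentile(Q[:,2],98)); k=Q[:,2]>.05; print(Q[k].min(0))
# head top from side, pulley top both
for n,A in(("top",P),("side",S)):
    rr=np.hypot(A[...,0]-.6132,A[...,1]+.0076)
    print(n,"head",np.median(A[...,2][rr<.009]),"face",np.median(A[...,2][(rr>.018)&(rr<.033)&(A[...,2]>.08)]))
```

```text
top grip 57 ((474.6150207519531, -217.3858642578125), (11.745601654052734, 24.761056900024414), 71.34635925292969) [ 0.47465368 -0.21724396  0.04428019]
eye [ 0.50818077 -0.23012386  0.0025    ]
tips [array([ 0.5295085 , -0.22342212,  0.005     ]), array([ 0.52056738, -0.24686347,  0.005     ])] [ 0.52503794 -0.2351428   0.005     ]
len 0.035901475185022125 yaw -0.36270464344807907
len 0.053458204204973866 yaw -0.3385977803220248
side grip 207 [ 0.46507338 -0.22571078  0.00833261] [ 0.49101949 -0.20589006  0.04597571] [ 0.47900612 -0.21401594  0.02816743] [196.22705314 268.23188406]
side top 59 [ 0.47840862 -0.21528414  0.04141237] ((477.4427490234375, -216.13011169433594), (12.778661727905273, 26.3150691986084), 66.65779113769531)
bowl max z 0.08465308624321746
[ 0.34286732 -0.17112071  0.05003061]
top head 0.10124016187784582 face 0.09420740084413974
side head 0.09926402922394109 face 0.09241314119067999
```

Call:
carry_out(moves=[[0.1,-0.12,0,0,0,0.146,40],[0.1,-0.12,0,0,0,0.146,40],[0.1,-0.12,0,0,0,0.146,40],[0.1,-0.12,0,0,0,0.146,40],[0.1,-0.12,0,0,0,0.146,40]], grip_force=40)

```text
time: 0.52
eef_pos: [0.2724, -0.482, 0.2306]
ee_rot: [-3.14, 0.002, -0.344]
contact_force: [0.6, -0.9, 0.5]
opening: 0.0342
finger_force: 0.0
```

```bash
cat >> h.py <<'E'
from scipy.spatial.transform import Rotation as Ro
def to(x,y,z,yaw=-0.34):
    s=robot.state(); R=Ro.from_euler("xyz",s["ee_rot"]); T=Ro.from_euler("xyz",[np.pi,0,yaw])
    D=R.inv().apply(np.array([x,y,z])-s["eef_pos"])/.25; w=(R.inv()*T).as_rotvec()/np.radians(45)
    print("t",round(s["time"],2),"pos",s["eef_pos"].round(4),"rpy",s["ee_rot"].round(3),"F",s["contact_force"].round(1),"open",round(s["opening"],4)); print("shift",D.round(3),"turn",w.round(3))
E
python3 -c "
from h import *
to(.613,-.0076,.16)"
```

```text
t 0.52 pos [ 0.2724 -0.482   0.2306] rpy [-3.14e+00  2.00e-03 -3.44e-01] F [ 0.6 -0.9  0.5] open 0.0342
shift [ 0.644 -2.245  0.284] turn [-0.001  0.002 -0.005]
```

Call:
carry_out(moves=[[0.043,-0.15,0,0,0,0,50],[0.043,-0.15,0,0,0,0,50],[0.043,-0.15,0,0,0,0,50],[0.043,-0.15,0,0,0,0,50],[0.043,-0.15,0,0,0,0,50]])

```text
time: 0.93
eef_pos: [0.3857, -0.3231, 0.2309]
ee_rot: [-3.142, 0.001, -0.337]
contact_force: [-0.1, 0.2, 0.0]
opening: 0.0428
finger_force: 0.0
```

Call:
carry_out(moves=[[0.043,-0.15,0.02,0,0,0,50],[0.043,-0.15,0.02,0,0,0,50],[0.043,-0.15,0.02,0,0,0,50],[0.043,-0.15,0.02,0,0,0,50],[0.043,-0.15,0.02,0,0,0,50]])

```text
time: 1.35
eef_pos: [0.4983, -0.1642, 0.2058]
ee_rot: [3.141, 0.001, -0.337]
contact_force: [1.1, -0.7, -0.7]
opening: 0.0427
finger_force: 0.0
```

Call:
carry_out(moves=[[0.043,-0.15,0.04,0,0,0,50],[0.043,-0.15,0.04,0,0,0,50],[0.043,-0.15,0.04,0,0,0,50],[0.043,-0.15,0.04,0,0,0,50],[0.043,-0.15,0.02,0,0,0,50]])

```text
time: 1.77
eef_pos: [0.6101, -0.0053, 0.1592]
ee_rot: [3.14, 0.003, -0.337]
contact_force: [0.5, -0.7, 0.3]
opening: 0.0428
finger_force: 0.0
```

```bash
python3 -c "
from h import *
to(.613,-.0076,.12)
p,d=vision.grab_frame('top'); np.save('top1.npy',d)
q,d2=vision.grab_frame('side')
cv2.imwrite('pics/v1.png',np.hstack([cv2.resize(p[120:240,170:290],(400,400)),cv2.resize(q[150:310,200:360],(400,400))]))"
```

```text
t 1.77 pos [ 0.6101 -0.0053  0.1592] rpy [ 3.14e+00  3.00e-03 -3.37e-01] F [ 0.5 -0.7  0.3] open 0.0428
shift [0.015 0.005 0.157] turn [0.002 0.004 0.004]
```

View pics/v1.png

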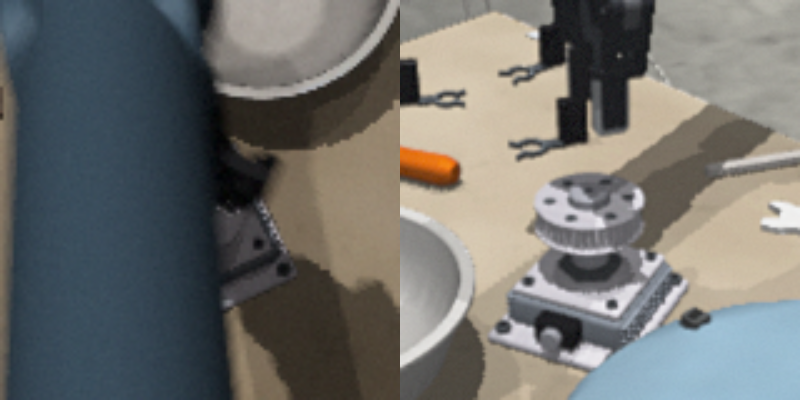

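The side view (right half) shows the fingers above the pulley on the spindle, and the top view is blocked by the arm. I'll lower and press by feel.

Call:
carry_out(moves=[[0.008,0.003,0.08,0,0,0,50],[0.007,0.002,0.08,0,0,0,50],[0,0,0.02,0,0,0,50],[0,0,0.02,0,0,0,50],[0,0,0,0,0,0,50]])

```text
time: 2.28
eef_pos: [0.6127, -0.0096, 0.1102]
ee_rot: [3.141, 0.002, -0.337]
contact_force: [0.0, -0.5, -0.1]
opening: 0.0428
finger_force: 0.0
```

Call:
carry_out(moves=[[0,0,0.01,0,0,0,50],[0,0,0.01,0,0,0,50],[0,0,0.01,0,0,0,50],[0,0,0.01,0,0,0,50],[0,0,0,0,0,0,50]])

```text
time: 2.7
eef_pos: [0.6136, -0.0091, 0.1011]
ee_rot: [3.141, 0.0, -0.337]
contact_force: [-0.7, -0.0, 0.2]
opening: 0.0427
finger_force: 0.0
```

Call:
carry_out(moves=[[0,0,0.008,0,0,0,50],[0,0,0.008,0,0,0,50],[0,0,0.008,0,0,0,50],[0,0,0.008,0,0,0,50],[0,0,0,0,0,0,50]])

```text
time: 3.12
eef_pos: [0.6133, -0.0091, 0.0926]
ee_rot: [3.141, 0.001, -0.337]
contact_force: [0.1, 0.0, -1.0]
opening: 0.0427
finger_force: 0.0
```

Call:
carry_out(moves=[[0,0,0.008,0,0,0,50],[0,0,0.008,0,0,0,50],[0,0,0,0,0,0,50]])

```text
time: 3.37
eef_pos: [0.614, -0.0091, 0.0898]
ee_rot: [3.142, -0.0, -0.337]
contact_force: [-0.7, 0.3, 3.3]
opening: 0.0431
finger_force: 1.8
```

Call:
carry_out(moves=[[0,0,0.008,0,0,0,50],[0,0,0.008,0,0,0,50],[0,0,0,0,0,0,50]])

```text
time: 3.62
eef_pos: [0.614, -0.0091, 0.0861]
ee_rot: [3.142, -0.0, -0.337]
contact_force: [-1.9, 0.4, 4.2]
opening: 0.0427
finger_force: 2.2
```

Call:
carry_out(moves=[[0,0,0.008,0,0,0,50],[0,0,0,0,0,0,50]])

```text
time: 3.78
eef_pos: [0.614, -0.009, 0.0841]
ee_rot: [3.142, -0.0, -0.337]
contact_force: [-2.9, -0.7, 4.7]
opening: 0.0426
finger_force: 2.4
```

Call:
carry_out(moves=[[0,0,0.006,0,0,0,50],[0,0,0,0,0,0,50]])

```text
time: 3.95
eef_pos: [0.6141, -0.0091, 0.0839]
ee_rot: [3.141, -0.0, -0.337]
contact_force: [-4.7, -0.9, 10.9]
opening: 0.0423
finger_force: 5.4
```

Call:
carry_out(moves=[[0,0,0.006,0,0,0,50],[0,0,0,0,0,0,50],[0,0,0,0,0,0,50]])

```text
time: 4.2
eef_pos: [0.6141, -0.009, 0.0838]
ee_rot: [3.141, -0.0, -0.337]
contact_force: [-7.5, -0.9, 17.0]
opening: 0.0424
finger_force: 8.7
```

Call:
carry_out(moves=[[0,0,0.004,0,0,0,50],[0,0,0,0,0,0,50],[0,0,0,0,0,0,50]])

```text
time: 4.45
eef_pos: [0.6142, -0.0091, 0.0838]
ee_rot: [3.14, -0.0, -0.337]
contact_force: [-8.2, -0.7, 21.2]
opening: 0.0425
finger_force: 10.8
```

Seated: there is a hard stop at TCP z = 0.0838. Now I retract and go to the clip.

Call:
carry_out(moves=[[0,0,-0.1,0,0,0,60],[0,0,-0.15,0,0,0,60],[0,0,-0.15,0,0,0,60],[0,0.15,0,0,0,0,60],[0,0.15,0,0,0,0,60]])

```text
time: 4.87
eef_pos: [0.5927, -0.0763, 0.1835]
ee_rot: [-3.137, -0.009, -0.329]
contact_force: [0.1, -1.7, -0.8]
opening: 0.0511
finger_force: 0.0
```

```bash
python3 -c "
from h import *
to(.4755,-.217,.09)"
```

```text
t 4.87 pos [ 0.5927 -0.0763  0.1835] rpy [-3.137 -0.009 -0.329] F [ 0.1 -1.7 -0.8] open 0.0511
shift [-0.265  0.685  0.369] turn [-0.005 -0.011  0.014]
```

Call:
carry_out(moves=[[-0.055,0.13,0,0,0,0,60],[-0.055,0.13,0,0,0,0,60],[-0.055,0.13,0,0,0,0,60],[-0.055,0.13,0.1,0,0,0,60],[-0.045,0.13,0.12,0,0,0,60]])

```text
time: 5.28
eef_pos: [0.4762, -0.2105, 0.1296]
ee_rot: [3.141, -0.007, -0.338]
contact_force: [-0.6, -1.2, -0.2]
opening: 0.0515
finger_force: 0.0
```

Call:
carry_out(moves=[[0,0,0.1,0,0,0,60],[0,0,0,0,0,0,60]])

```text
time: 5.45
eef_pos: [0.4692, -0.2091, 0.0978]
ee_rot: [3.141, 0.011, -0.342]
contact_force: [-0.4, 0.5, -0.2]
opening: 0.0512
finger_force: 0.0
```

```bash
python3 -c "
from h import *
to(.4755,-.217,.013)
q,d2=vision.grab_frame('side'); p,d=vision.grab_frame('top'); cv2.imwrite('t2.png',p)
A=pts('side',d2); rr=np.hypot(A[...,0]-.6135,A[...,1]+.0076)
print('head',np.median(A[...,2][rr<.009]),'face',np.median(A[...,2][(rr>.018)&(rr<.033)&(A[...,2]>.07)]))
A=pts('top',d); rr=np.hypot(A[...,0]-.6132,A[...,1]+.0076)
print('head',np.median(A[...,2][rr<.009]),'face',np.median(A[...,2][(rr>.018)&(rr<.033)&(A[...,2]>.07)]))
cv2.imwrite('pics/v2.png',np.hstack([cv2.resize(q[150:230,220:300],(400,400)),cv2.resize(p[200:280,280:360],(400,400))]))"
```

```text
t 5.45 pos [ 0.4692 -0.2091  0.0978] rpy [ 3.141  0.011 -0.342] F [-0.4  0.5 -0.2] open 0.0512
shift [0.038 0.021 0.339] turn [ 0.001  0.014 -0.003]
head 0.09936976548032742 face 0.08492430905896253
head 0.10133584481398593 face 0.08689794155350855
```

View pics/v2.png

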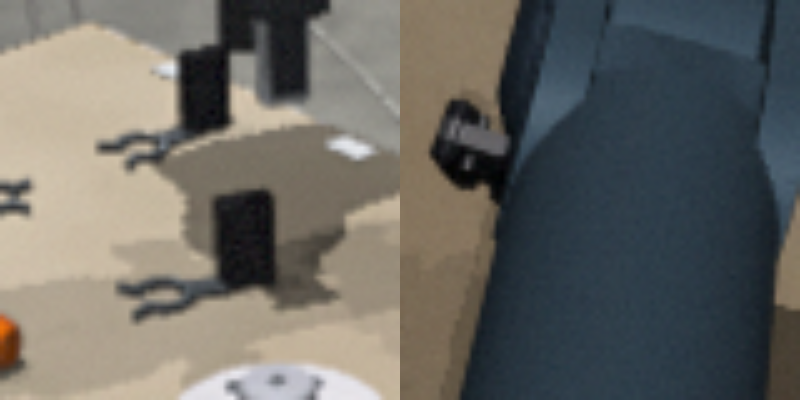

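The side view (left half) shows the clip undisturbed with its grip at (245,240), and depth puts the seated face about 0.086 high, 14.5 mm below the head top. I'll descend and grip.

Call:
carry_out(moves=[[0.019,0.01,0.08,0,0.014,0,60],[0.019,0.01,0.1,0,0,0,60],[0,0,0.08,0,0,0,60],[0,0,0.05,0,0,0,60],[0,0,0,0,0,0,60]])

```text
time: 5.97
eef_pos: [0.4837, -0.2141, 0.0243]
ee_rot: [-3.14, -0.009, -0.334]
contact_force: [-0.1, 1.0, -0.0]
opening: 0.0512
finger_force: 0.0
```

```bash
python3 -c "
from h import *
to(.4755,-.217,.013)"
```

```text
t 5.97 pos [ 0.4837 -0.2141  0.0243] rpy [-3.14  -0.009 -0.334] F [-0.1  1.  -0. ] open 0.0512
shift [-0.028  0.022  0.045] turn [-0.002 -0.011  0.008]
```

Call:
carry_out(moves=[[-0.01,0.02,0.04,0,0,0,60],[0,0,0,0,0,0,60],[0,0,0,0,0,0,60],[0,0,0,0,0,0,60]])

```text
time: 6.3
eef_pos: [0.4803, -0.2205, 0.0163]
ee_rot: [3.141, -0.013, -0.337]
contact_force: [-0.0, 0.5, -0.1]
opening: 0.0512
finger_force: 0.0
```

```bash
python3 -c "
from h import *
to(.4755,-.217,.013)"
```

```text
t 6.3 pos [ 0.4803 -0.2205  0.0163] rpy [ 3.141 -0.013 -0.337] F [-0.   0.5 -0.1] open 0.0512
shift [-0.023 -0.007  0.013] turn [ 0.    -0.016  0.004]
```

Call:
carry_out(moves=[[-0.02,-0.006,0.007,0,-0.016,0,60],[0,0,0,0,0,0,60],[0,0,0,0,0,0,35],[0,0,0,0,0,0,22],[0,0,0,0,0,0,18]], grip_force=50)

```text
time: 6.72
eef_pos: [0.4754, -0.217, 0.0137]
ee_rot: [-3.142, 0.001, -0.337]
contact_force: [0.4, -0.4, -0.7]
opening: 0.016
finger_force: 0.0
```

Call:
carry_out(moves=[[0,0,0,0,0,0,0],[0,0,0,0,0,0,0],[0,0,0,0,0,0,0],[0,0,0,0,0,0,0]])

```text
time: 7.05
eef_pos: [0.4756, -0.2171, 0.0137]
ee_rot: [3.142, 0.001, -0.337]
contact_force: [0.1, -0.1, 2.5]
opening: 0.0112
finger_force: 48.8
```

```bash
python3 -c "
from h import *
to(.4755,-.217,.015)"
```

```text
t 7.05 pos [ 0.4756 -0.2171  0.0137] rpy [ 3.142e+00  1.000e-03 -3.370e-01] F [ 0.1 -0.1  2.5] open 0.0112
shift [-0.001 -0.    -0.005] turn [0.    0.001 0.004]
```

Gripped. Lifting and moving to the pre-insert pose.

Call:
carry_out(moves=[[0,0,-0.05,0,0,0,0],[0,0,-0.13,0,0,0,0],[0,0,-0.15,0,0,0,0],[0,0,-0.15,0,0,0,0],[0,0,-0.05,0,0,0,0]])

```text
time: 7.47
eef_pos: [0.4789, -0.2182, 0.1524]
ee_rot: [3.141, -0.008, -0.337]
contact_force: [0.9, 0.2, -0.3]
opening: 0.0108
finger_force: 48.6
```

```bash
python3 -c "
from h import *
to(.538,.0187,.125,-.337)"
```

```text
t 7.47 pos [ 0.4789 -0.2182  0.1524] rpy [ 3.141 -0.008 -0.337] F [ 0.9  0.2 -0.3] open 0.0108
shift [-0.091 -0.973  0.108] turn [ 0.001 -0.01   0.   ]
```

Call:
carry_out(moves=[[-0.01,-0.12,0,0,0,0,0],[-0.01,-0.14,0,0,0,0,0],[-0.01,-0.14,0,0,0,0,0],[-0.01,-0.14,0,0,0,0,0],[-0.01,-0.14,0,0,0,0,0]])

```text
time: 7.88
eef_pos: [0.5197, -0.0511, 0.1468]
ee_rot: [3.141, 0.001, -0.337]
contact_force: [1.1, -0.2, -0.7]
opening: 0.0113
finger_force: 48.7
```

Call:
carry_out(moves=[[-0.01,-0.14,0,0,0,0,0],[-0.01,-0.1,0,0,0,0,0],[0,-0.05,0.02,0,0,0,0],[0,0,0,0,0,0,0],[0,0,0,0,0,0,0]])

```text
time: 8.3
eef_pos: [0.5385, 0.0179, 0.1411]
ee_rot: [3.141, 0.002, -0.335]
contact_force: [-0.2, -0.0, -0.8]
opening: 0.0113
finger_force: 48.7
```

```bash
python3 -c "
from h import *
to(.538,.0187,.125,-.337)
q,d2=vision.grab_frame('side'); p,d=vision.grab_frame('top'); cv2.imwrite('t3.png',p); cv2.imwrite('s3.png',q); np.save('s3.npy',d2); np.save('t3.npy',d)
cv2.imwrite('pics/v3.png',np.hstack([cv2.resize(q[190:290,220:320],(400,400),interpolation=cv2.INTER_CUBIC),cv2.resize(p[140:240,180:280],(400,400),interpolation=cv2.INTER_CUBIC)]))"
```

```text
t 8.3 pos [0.5385 0.0179 0.1411] rpy [ 3.141e+00  2.000e-03 -3.350e-01] F [-0.2 -0.  -0.8] open 0.0113
shift [-0.003 -0.002  0.065] turn [0.001 0.003 0.003]
```

View pics/v3.png

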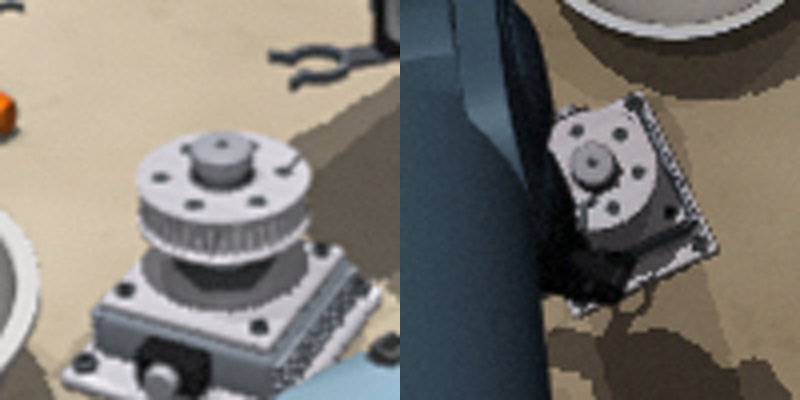

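The side view shows the open groove under the head at crop (222,180), and the held clip with jaw tips at crop (270,57) and (290,86). I'll measure the clip against the head in this same view.

Run:
```python
from h import *
d=np.load("s3.npy"); A=pts("side",d); q=cv2.imread("s3.png"); g=cv2.cvtColor(q,cv2.COLOR_BGR2GRAY)
rr=np.hypot(A[...,0]-.6135,A[...,1]+.0076)
m=(rr<.02)&(A[...,2]>.0945); Q=A[m]; z=np.median(Q[:,2]); t=Q[abs(Q[:,2]-z)<.003]
print("head",m.sum(),z,cv2.minEnclosingCircle((t[:,:2]*1000).astype(np.float32)),t.mean(0))
# clip jaws: points around z .127-.133
m=(A[...,2]>.118)&(A[...,2]<.140)&(abs(A[...,0]-.58)<.06)&(abs(A[...,1])<.05); v,u=np.nonzero(m); Q=A[m]
dx=np.array([np.cos(-.336),np.sin(-.336)]); dy=np.array([-dx[1],dx[0]]); o=robot.state()["eef_pos"][:2]
X=(Q[:,:2]-o)@dx; Y=(Q[:,:2]-o)@dy; k=X>.015
print(k.sum(),"X max",X[k].max(),"z",np.median(Q[k,2]),"Y",Y[k].min(),Y[k].max())
for lo in np.arange(.016,.06,.004):
    s=(X>=lo)&(X<lo+.004)
    if s.any(): print(lo.round(3),s.sum(),np.sort(Y[s]*1000).round(1)[[0,-1]],Q[s,2].mean().round(4), (Y[s].mean()*1000).round(1))
# ray-based tips
for c in((287.5,204),(292.5,211.5)):
    r=ray("side",*c,.131); print("tip",((r[:2]-o)@dx).round(4),((r[:2]-o)@dy).round(4))
h=np.array([(275.5,225.5)])[0]; r=ray("side",*h,.0995); print("head ray",r)
for n,f in(("top","t3"),):
    B=pts("top",np.load(f+".npy")); rr=np.hypot(B[...,0]-.6135,B[...,1]+.0076); t=B[(rr<.02)&(B[...,2]>.096)]; print("top head",cv2.minEnclosingCircle((t[:,:2]*1000).astype(np.float32)))
```

```text
head 131 0.09935571014876773 ((616.724853515625, -5.090138912200928), 13.510934829711914) [ 0.61626519 -0.0050232   0.09925189]
171 X max 0.054393099397539744 z 0.1305510282635749 Y -0.010900291616945177 0.019348860439195724
0.016 13 [-1.1  9.6] 0.1307 5.9
0.02 14 [-0.6 11.7] 0.1309 5.7
0.024 15 [-2.4 11.4] 0.1306 4.7
0.028 23 [-7.3 14.5] 0.1304 2.5
0.032 21 [-9.7 16.1] 0.1296 3.5
0.036 17 [-9.7 19.3] 0.1301 3.5
0.04 15 [-7.9 16.2] 0.1298 6.2
0.044 22 [-9.  15.6] 0.1299 4.7
0.048 16 [-7.5 16.5] 0.1306 3.5
0.052 13 [-10.9  18. ] 0.1302 3.3
tip 0.0537 -0.0058
tip 0.0544 0.0208
head ray [ 0.61252583 -0.00790593  0.0995    ]
top head ((613.25048828125, -8.086374282836914), 12.756528854370117)
```

The clip is lateral-aligned with the spindle to within about 0.5 mm, with the eye about 43 mm short of the axis. I'll lower it to feel the pulley face.

Call:
carry_out(moves=[[-0.003,-0.002,0.05,0,0.003,0.003,0],[0,0,0.05,0,0,0,0],[0,0,0.04,0,0,0,0],[0,0,0.005,0,0,0,0],[0,0,0,0,0,0,0]])

```text
time: 8.82
eef_pos: [0.5372, 0.0173, 0.1034]
ee_rot: [3.14, 0.002, -0.34]
contact_force: [0.2, 0.0, -1.2]
opening: 0.0112
finger_force: 48.7
```

Call:
carry_out(moves=[[0,0,0,0,0,0,0],[0,0,0,0,0,0,0]])

```text
time: 8.98
eef_pos: [0.5391, 0.0183, 0.1053]
ee_rot: [-3.141, -0.002, -0.339]
contact_force: [-0.3, 0.3, -0.6]
opening: 0.0112
finger_force: 48.7
```

Call:
carry_out(moves=[[0,0,0.006,0,0,0,0],[0,0,0.006,0,0,0,0],[0,0,0,0,0,0,0],[0,0,0,0,0,0,0]])

```text
time: 9.32
eef_pos: [0.5386, 0.0184, 0.1018]
ee_rot: [-3.142, -0.001, -0.339]
contact_force: [-0.1, -0.3, -0.9]
opening: 0.0112
finger_force: 48.7
```

Call:
carry_out(moves=[[0,0,0.004,0,0,0,0],[0,0,0,0,0,0,0],[0,0,0,0,0,0,0]])

```text
time: 9.57
eef_pos: [0.5385, 0.0183, 0.1008]
ee_rot: [3.142, -0.001, -0.339]
contact_force: [-0.8, 0.1, 0.2]
opening: 0.0116
finger_force: 48.7
```

Call:
carry_out(moves=[[0,0,0.003,0,0,0,0],[0,0,0,0,0,0,0],[0,0,0,0,0,0,0]])

```text
time: 9.82
eef_pos: [0.5385, 0.0183, 0.1]
ee_rot: [3.142, -0.001, -0.339]
contact_force: [-0.0, -0.6, -0.3]
opening: 0.0112
finger_force: 48.7
```

Call:
carry_out(moves=[[0,0,0.003,0,0,0,0],[0,0,0,0,0,0,0],[0,0,0,0,0,0,0]])

```text
time: 10.07
eef_pos: [0.5386, 0.0183, 0.0993]
ee_rot: [-3.142, -0.001, -0.339]
contact_force: [0.7, 0.1, -0.5]
opening: 0.0112
finger_force: 48.7
```

Call:
carry_out(moves=[[0,0,0.003,0,0,0,0],[0,0,0,0,0,0,0],[0,0,0,0,0,0,0]])

```text
time: 10.32
eef_pos: [0.539, 0.0184, 0.0991]
ee_rot: [-3.141, -0.002, -0.339]
contact_force: [-0.6, 0.4, 2.9]
opening: 0.011
finger_force: 49.3
```

Face felt at TCP z ≈ 0.0992. I'll lift about 0.7 mm and advance along clip x.

Call:
carry_out(moves=[[0,0,-0.005,0,0,0,0],[0,0,0,0,0,0,0],[0,0,0,0,0,0,0]])

```text
time: 10.57
eef_pos: [0.5382, 0.0182, 0.0995]
ee_rot: [3.141, -0.0, -0.339]
contact_force: [0.9, 0.3, 0.0]
opening: 0.0115
finger_force: 48.9
```

Call:
carry_out(moves=[[0.02,0,0,0,0,0,0],[0.02,0,0,0,0,0,0],[0.02,0,0,0,0,0,0],[0,0,0,0,0,0,0],[0,0,0,0,0,0,0]])

```text
time: 10.98
eef_pos: [0.5532, 0.013, 0.0997]
ee_rot: [-3.141, -0.001, -0.34]
contact_force: [-0.2, 0.2, -0.3]
opening: 0.0112
finger_force: 48.8
```

```bash
python3 -c "
from h import *
to(.5773,.0048,.0998,-.337)"
```

```text
t 10.98 pos [0.5532 0.013  0.0997] rpy [-3.141e+00 -1.000e-03 -3.400e-01] F [-0.2  0.2 -0.3] open 0.0112
shift [ 0.102 -0.001 -0.   ] turn [-0.    -0.001 -0.004]
```

Call:
carry_out(moves=[[0.012,0,0,0,0,0,0],[0.012,0,-0.001,0,0,0,0],[0,0,0,0,0,0,0],[0,0,0,0,0,0,0]])

```text
time: 11.32
eef_pos: [0.5586, 0.0112, 0.1001]
ee_rot: [-3.141, -0.001, -0.339]
contact_force: [-0.6, 0.6, -0.3]
opening: 0.0112
finger_force: 48.8
```

Call:
carry_out(moves=[[0.008,0,0,0,0,0,0],[0.008,0,0,0,0,0,0],[0,0,0,0,0,0,0],[0,0,0,0,0,0,0]])

```text
time: 11.65
eef_pos: [0.5621, 0.0104, 0.1001]
ee_rot: [-3.141, -0.001, -0.339]
contact_force: [0.1, 0.2, -0.3]
opening: 0.0113
finger_force: 48.7
```

Call:
carry_out(moves=[[0.006,0,0,0,0,0,0],[0.006,0,0,0,0,0,0],[0,0,0,0,0,0,0]])

```text
time: 11.9
eef_pos: [0.5635, 0.0096, 0.0995]
ee_rot: [3.141, 0.003, -0.339]
contact_force: [-3.1, 2.2, -0.0]
opening: 0.0114
finger_force: 49.0
```

Call:
carry_out(moves=[[0.006,0,0,0,0,0,0],[0,0,0,0,0,0,0],[0,0,0,0,0,0,0]])

```text
time: 12.15
eef_pos: [0.5655, 0.0088, 0.0996]
ee_rot: [3.141, 0.001, -0.339]
contact_force: [-2.7, 1.1, -1.3]
opening: 0.0113
finger_force: 48.8
```

Call:
carry_out(moves=[[0.006,0,0,0,0,0,0],[0,0,0,0,0,0,0],[0,0,0,0,0,0,0]])

```text
time: 12.4
eef_pos: [0.5682, 0.0078, 0.1]
ee_rot: [-3.141, -0.002, -0.339]
contact_force: [-1.5, 1.9, -0.6]
opening: 0.0112
finger_force: 48.7
```

```bash
python3 -c "
from h import *
to(.5773,.0048,.0998,-.337)"
```

```text
t 12.4 pos [0.5682 0.0078 0.1   ] rpy [-3.141e+00 -2.000e-03 -3.390e-01] F [-1.5  1.9 -0.6] open 0.0112
shift [ 0.038 -0.001  0.001] turn [-0.    -0.002 -0.003]
```

Good, jaws are spreading at low force.

Call:
carry_out(moves=[[0.006,0,0,0,0,0,0],[0.006,0,0,0,0,0,0],[0,0,0,0,0,0,0]])

```text
time: 12.65
eef_pos: [0.5733, 0.0061, 0.1008]
ee_rot: [-3.14, -0.006, -0.34]
contact_force: [2.4, -0.1, -4.1]
opening: 0.0113
finger_force: 48.6
```

Call:
carry_out(moves=[[0.006,0,0,0,0,0,0],[0,0,0,0,0,0,0],[0,0,0,0,0,0,0]])

```text
time: 12.9
eef_pos: [0.5744, 0.0057, 0.1008]
ee_rot: [-3.14, -0.005, -0.34]
contact_force: [3.6, -1.9, -4.0]
opening: 0.0114
finger_force: 48.7
```

Call:
carry_out(moves=[[0.006,0,0,0,0,0,0],[0,0,0,0,0,0,0],[0,0,0,0,0,0,0]])

```text
time: 13.15
eef_pos: [0.5747, 0.0057, 0.1007]
ee_rot: [-3.141, -0.003, -0.339]
contact_force: [3.4, -0.8, -1.2]
opening: 0.0116
finger_force: 48.9
```

Snapped; the force reversed. I'll ease down slightly and advance to the stop.

Call:
carry_out(moves=[[0.004,0,0.002,0,0,0,0],[0,0,0,0,0,0,0],[0,0,0,0,0,0,0]])

```text
time: 13.4
eef_pos: [0.575, 0.0056, 0.0999]
ee_rot: [-3.141, -0.002, -0.339]
contact_force: [2.9, -1.2, -0.8]
opening: 0.0114
finger_force: 49.0
```

Call:
carry_out(moves=[[0.004,0,0,0,0,0,0],[0,0,0,0,0,0,0],[0,0,0,0,0,0,0]])

```text
time: 13.65
eef_pos: [0.5752, 0.0054, 0.0995]
ee_rot: [3.142, -0.001, -0.339]
contact_force: [2.5, 0.1, -1.1]
opening: 0.0112
finger_force: 49.0
```

Call:
carry_out(moves=[[0.004,0,0,0,0,0,0],[0,0,0,0,0,0,0],[0,0,0,0,0,0,0]])

```text
time: 13.9
eef_pos: [0.5759, 0.0052, 0.0994]
ee_rot: [3.141, 0.0, -0.339]
contact_force: [0.4, 0.8, -0.0]
opening: 0.0113
finger_force: 49.1
```

Call:
carry_out(moves=[[0.004,0,0,0,0,0,0],[0,0,0,0,0,0,0],[0,0,0,0,0,0,0]])

```text
time: 14.15
eef_pos: [0.577, 0.0049, 0.0994]
ee_rot: [-3.142, -0.0, -0.339]
contact_force: [0.4, 1.3, -0.4]
opening: 0.0114
finger_force: 49.0
```

Call:
carry_out(moves=[[0.003,0,0,0,0,0,0],[0,0,0,0,0,0,0],[0,0,0,0,0,0,0]])

```text
time: 14.4
eef_pos: [0.5775, 0.0045, 0.0994]
ee_rot: [3.141, 0.0, -0.339]
contact_force: [0.5, 0.1, 0.0]
opening: 0.0113
finger_force: 49.1
```

Call:
carry_out(moves=[[0.003,0,0,0,0,0,0],[0,0,0,0,0,0,0],[0,0,0,0,0,0,0]])

```text
time: 14.65
eef_pos: [0.5781, 0.0042, 0.0994]
ee_rot: [3.141, 0.0, -0.339]
contact_force: [-0.7, 0.3, -0.1]
opening: 0.0114
finger_force: 49.2
```

Call:
carry_out(moves=[[0.003,0,0,0,0,0,0],[0,0,0,0,0,0,0],[0,0,0,0,0,0,0]])

```text
time: 14.9
eef_pos: [0.5783, 0.0042, 0.0995]
ee_rot: [3.141, 0.001, -0.339]
contact_force: [-3.5, 0.7, 2.9]
opening: 0.0108
finger_force: 49.5
```

Hard stop felt. I'll relax a touch, release and rise.

Call:
carry_out(moves=[[-0.002,0,0,0,0,0,0],[0,0,0,0,0,0,0],[0,0,0,0,0,0,25],[0,0,0,0,0,0,45],[0,0,0,0,0,0,45]])

```text
time: 15.32
eef_pos: [0.58, 0.0035, 0.0998]
ee_rot: [-3.141, -0.003, -0.34]
contact_force: [0.2, 0.0, -0.0]
opening: 0.0383
finger_force: 0.0
```

Call:
carry_out(moves=[[0,0,-0.05,0,0,0,45],[0,0,-0.1,0,0,0,45],[0,0,-0.15,0,0,0,45],[0,0,-0.15,0,0,0,45],[-0.1,0,0,0,0,0,45]])

```text
time: 15.73
eef_pos: [0.5653, 0.0109, 0.2226]
ee_rot: [-3.134, -0.022, -0.343]
contact_force: [2.2, 0.4, 1.4]
opening: 0.0381
finger_force: 0.0
```

Call:
carry_out(moves=[[-0.05,0.15,0,0,0,0,45],[-0.05,0.15,0,0,0,0,45],[0,0.15,0,0,0,0,45],[0,0.15,0,0,0,0,45],[0,0,0,0,0,0,45]])

```text
time: 16.15
eef_pos: [0.4787, -0.1305, 0.213]
ee_rot: [3.136, -0.002, -0.352]
contact_force: [-0.3, -1.0, -0.3]
opening: 0.0384
finger_force: 0.0
```

Run:
```python
from h import *
q,d2=vision.grab_frame('side'); p,d=vision.grab_frame('top')
cv2.imwrite('pics/v4.png',np.hstack([cv2.resize(q[190:290,220:320],(400,400),interpolation=cv2.INTER_CUBIC),cv2.resize(p[140:240,180:280],(400,400),interpolation=cv2.INTER_CUBIC)]))
A=pts('top',d); m=(A[...,2]>.12)&(A[...,2]<.14)&(abs(A[...,0]-.577)<.04)&(abs(A[...,1]-.005)<.04); Q=A[m]
r=cv2.minAreaRect((Q[:,:2]*1000).astype(np.float32)); print(m.sum(),r,np.median(Q[:,2]))
print("grip->axis",np.hypot(r[0][0]-613.25,r[0][1]+8.0))
rr=np.hypot(A[...,0]-.6132,A[...,1]+.0076); print('head',np.median(A[...,2][rr<.009]),'face',np.median(A[...,2][(rr>.024)&(rr<.033)&(A[...,0]>.613)&(A[...,2]>.07)]))
print(robot.state()["contact_force"])
```

```text
70 ((577.7890014648438, 4.181110858917236), (12.094677925109863, 25.29039764404297), 70.3169174194336) 0.12970703802484668
grip->axis 37.494824694450635
head 0.1013383151247044 face 0.0867776080147532
[ 0.1419204   1.33914613 -0.18971026]
```

View pics/v4.png

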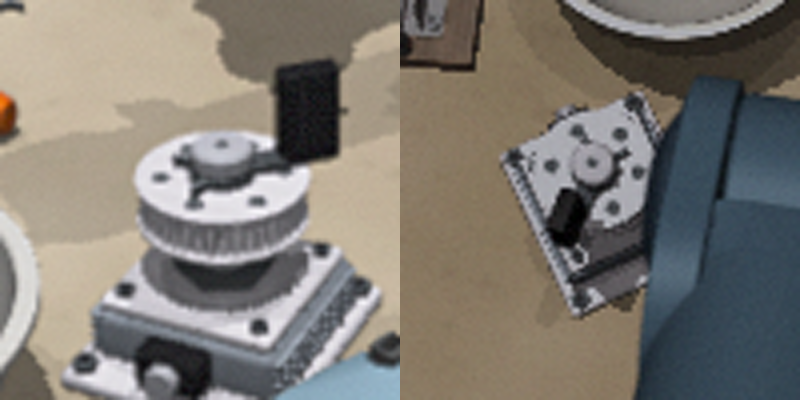

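The clip sits level in the groove under the head, jaws round the spindle at crop (222,165) in the side view. The grip is 37.5 mm from the axis (38 expected), the pulley is still seated and the robot is clear.

```bash
python3 -c "
from plant import robot
print(robot.sign_off())"
```

```text
the job is handed in; nothing more can be done
None
```

The pulley is pressed down on its seat, the clip is snapped home level in the groove and released, and the job was handed in at about 16 s; sign-off returned no verdict.

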